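# Clamp the citrus reamer in the juicer's collet

## Robot

A 6-joint arm with a two-finger parallel gripper is mounted at the origin on a cart in front of the work surface, level with it; the furniture and walls round the work are solid. World frame = base frame: x ahead of the robot, y to its left, z up, the work surface at z = 0. Lengths are in mm, angles in rad, forces in N, time in s.
With the tool pointing down it reaches from about 275 to 750 mm from the base axis. Payload 10.2 kg.
Tool frame: the origin (TCP) lies at the centre of the arm's flange, where the gripper is bolted on; the fingertips stand 173 mm ahead of it and the grasp point (between the pads) lies 155 mm ahead of it; z points along the fingers, y is the line along which they close (so a half turn about z gives the same grasp; the last joint's range is limited). The gripper opens to 85 mm and grips with 20 to 120 N. Pads are 22 mm wide; open, the fingers measure 114 mm over their backs; the gripper's body (76 mm by 85 mm) begins 54 mm behind the grasp point. The pads swing forward as they close: fully open they stand 13 mm farther back than shut.
Start: joints at [0.939, 0.313, 1.498, -0, 1.331, -0.223], TCP at [208.706, 481.741, 404.694] pointing down, gripper open.
Joint ranges: [-2.94, 2.94], [-0.97, 2.17], [0.19, 2.56], [-1.23, 4.37], [0.02, 3.11], [-2.88, 2.88]. Speed limits (rad/s): [2.39, 2.39, 3.01, 3.14, 3.14, 3.14].

## Interface

Orientations are given as a unit quaternion [w, x, y, z].
In Python, from rig import status, capture, camera_info, ticket gives the robot as it stands.
- The arm moves only by the shell command python3 -m crank 'ROWS' [FORCE]. ROWS is JSON, a list of rows, each a list of 7 numbers: the shift along the tool's x, y, z as a fraction of full scale, then the turn, a rotation vector about the tool's x, y, z as a fraction of full scale, then the closure, from 0 (fully open) to 1 (shut). A call has 1 to 12 rows; each row is the pose to reach, as a shift and turn from the pose commanded when the call began, along the tool's axes at that moment; what a row does not reach only later rows make up. Full scale, the value 1, is 0.1 m for a shift and 45 degrees for a turn. A row lasts 1/10 s, in which the tool goes at most 50 mm and 8.59 degrees, less where a joint would pass 70% of its speed; a pose out of reach is approached as far as the arm can. A call with a number of a shift or a turn outside -1 to 1 is refused whole. A call with a gripper value outside its range is refused whole. The fingers move at their own pace and stop on an object; FORCE is the grip in N (left out, the last holds). Time passes only in rows, so rows that repeat a pose let the fingers close. It gives the time, the measured TCP pose, the force, the opening and the grip force at its end, in the units of the state.
- status.sense(): the state, without advancing time (a new reading comes with each control period).
- capture(name): name is "scene" or "top"; returns (picture, depth): 420x560x3 uint8, red, green, blue; 420x560 float32, mm along the optical axis (not along the pixel's ray), 0 where there is no reading.
- camera_info(name): a dict with "K" (3x3 intrinsics, pixels), "camera_from_world" (4x4, takes a point from world to camera coordinates). Camera axes: x right, y up, looking along -z (the intrinsics and any distortion apply to the point x, -y, -z); pixel columns grow to the right and rows downward; lengths in mm; the calibration is good to about 2 mm. A picture is of the moment at which its call begins. camera_info takes no time and is no camera call.
- ticket.finish_job(): hands the job in; it is judged then, once.
The state is a dict: "time_s": time; "joints": joint angles; "dq": joint speeds; "tau": joint torques, N m; "eef_pos": TCP position; "ee_rot": TCP orientation; "force": force on the tool from outside, world axes, zero at the start; "wrist_torque": the same for the moment, N m; "grip_width": opening from 0.0 (shut) to 1.0 (fully open); "grip_force": force on a finger pad.
Only numpy, scipy, OpenCV 4.12 (cv2) and the standard library are available. Lean on these libraries where they do the work, as an engineer would, in place of code of your own. Each camera call takes 0.05 s, during which the arm holds its last target. There are 200 camera calls.

## Task

Fit the larger of the two citrus reamers to the juicer base: lift it out of the wooden stand and set its shank down into the collet until its skirt sits flush on the collet's rim. Then swing the clamping nut by its black knob clockwise (seen from above) until the jaw holds the shank firmly: keep turning past the first bite until the knob takes about 4 N more force than it did while loose, and never more than 5 N extra, which would overtighten it. Let go, and leave the small reamer in the stand and the lemon, the lime and the glass where they are.

Things in the scene. Friction and masses are not known exactly. Their poses are not given: they have to be found in the camera images.
- juicer: white round drive base of a citrus juicer, 120 mm wide, fixed to the worktop, a steel collet in the middle of its top. Origin at the middle of its underside, z up. At the start the arm of the collet's nut points to its -y side, up to 1.2 rad either way. The loaded nut stays where it is left and does not spring back. Wall cabinets hang 0.47 m up behind it: carry things low and on the robot's side
- collet_mouth (a point): middle of the collet's open top, 64 mm above the worktop: a flat rim 33 mm across with a funnel 25 mm wide that narrows within 7 mm to a bore of 15 mm, 48 mm deep below the rim. A jaw in its wall stands clear of a 12 mm shank until the nut is turned. A shank tip within 4 mm of the axis slides into the bore
- knob (a point): upright black round knob, 16 mm thick, from height 57 to 97 mm, at the end of the nut's arm, 70 mm from the collet's axis; this point is on its axis at height 82 mm. It goes round the collet's axis in a level circle and may be pinched or pushed; it spins freely on the arm's pin. Fingers opened wide over the collet along the arm would strike it
- nut: knurled steel ring 52 mm wide round the collet, heights 47 to 60 mm, 9 mm arm at height 53 mm to the knob; origin on the axis at z = 0. Loose, the knob takes 5 N while moving (3 N when stopped between small steps). The jaw bites after 0.4 to 1.6 rad clockwise, each time different and unseen; then the load grows 8 N per rad: 2.2 N more is firm, 4 N best (0.5 rad past the bite), 5.3 N overtight
- grip_pad: the fixed steel pad of the collet, hidden in the -x wall of the bore 21 to 41 mm below the rim: the nut drives a jaw from the opposite side that presses the shank against it, 1 mm off the axis. Origin with the juicer's
- reamer_large: the larger white ribbed citrus reamer, upright in either of the stand's two holes. Origin in the middle of its skirt's underside, z up along its axis. Below: steel shank 12 mm thick, 44 mm long, tapered tip. Above: skirt 48 mm wide, 3 mm thick; ribbed barrel 40 mm wide from 3 to 25 mm, gripped there; dome to 42 mm. 70 g. Seated, the skirt's underside lies on the collet's rim
- reamer_small: the smaller white reamer, barrel 28 mm wide, skirt 36 mm, top at 33 mm, same shank; stands in the stand's other hole and stays there. Origin in the middle of its skirt's underside
- stand: fixed wooden block, 74 mm (its x) by 160 mm (its y) by 52 mm high, with two 18 mm holes through it at y = +40 and -40 mm that hold the reamers by their skirts. Origin at the middle of its underside; gripping across the block's x keeps the fingers clear of the other reamer
- lemon: a loose lemon, 77 mm long, 51 mm high; stays where it is. Origin under its middle
- lime: a loose lime, 57 mm long, 45 mm high; stays where it is. Origin under its middle
- glass: a tumbler 72 mm wide and 127 mm high; stays where it is. Origin under its middle
There are look-alikes about, which are no part of the job. Leave any orange look-alike of the reamer_large alone.

How it is judged (in metres and radians):
On the way, in this order (a step that is already met when the one before it is completed fails the run):
1. the large reamer's shank is in the collet, skirt down on the rim, the jaw not yet gripping (horizontal distance between reamer_large and collet_mouth below 0.003 m and z of reamer_large in the frame of juicer below 0.0665 m and angle between reamer_large's own z axis and vertical below 0.06 rad and not (contact force between grip_pad and reamer_large above 15 N)), for 0.2 s.
2. the nut is turned until the jaw grips the shank firmly, the reamer still fully home (horizontal distance between reamer_large and collet_mouth below 0.003 m and z of reamer_large in the frame of juicer below 0.0665 m and angle between reamer_large's own z axis and vertical below 0.06 rad and contact force between grip_pad and reamer_large above 15 N), for 0.2 s.
At the end, for the whole second after the job is handed in: The large reamer rests in the collet within 3 mm of its axis, upright within 0.06 rad, skirt within 2.5 mm of the rim; the jaw presses its shank with 15 to 38 N (some 2.2 to 5.3 N more at the knob than while loose); the small reamer's skirt is within 5 mm of the stand's top (all of step 2 and contact force between grip_pad and reamer_large below 38 N and linear speed of reamer_large below 0.02 m/s and z of reamer_small in the frame of stand below 0.057 m); the robot touches nothing.
It fails at once if the nut is overtightened: the jaw presses the shank with more than 38 N (about 5.3 N more at the knob than while loose) (contact force between grip_pad and reamer_large above 38 N).
It fails at once if the small reamer is moved by more than 30 mm (distance of reamer_small from where it was at the start of the episode above 0.03 m).
It fails at once if the lemon, the lime or the glass is moved by more than 40 mm (distance of any of lemon, lime, glass from where it was at the start of the episode above 0.04 m).
It also fails if it takes over 64 s, if anything falls off the work surface, if the arm or the gripper's body presses on something with over 40 N, if the wrist force passes 120 N, or if a joint passes its speed limit or range.

## Working session

There is one attempt and no reset: what is moved stays moved. The work goes in short steps, Python scripts to look and compute and a shell command to move; the robot and the scene stay as the last step left them, time stands still between calls to the robot, and variables do not carry over. Pictures are saved under pics/ and viewed, at most 10 in all, crops included, and the job is handed in when it is done.

```bash
ls; mkdir -p pics
python3 - <<'E'
from rig import status,capture,camera_info
import cv2,numpy as np
for n in("scene","top"):
    p,d=capture(n); np.savez(f"pics/{n}0.npz",p=p,d=d); cv2.imwrite(f"pics/{n}0.png",p[:,:,::-1])
    c=camera_info(n); print(n,{k:np.round(v,3).tolist() if not isinstance(v,str) else v for k,v in c.items()})
print(status.sense())
E
```

```text
pics
scene {'K': [[502.412, 0.0, 275.706], [0.0, 502.412, 213.454], [0.0, 0.0, 1.0]], 'camera_from_world': [[0.246, -0.969, -0.002, -151.781], [0.753, 0.19, 0.63, -432.878], [-0.611, -0.157, 0.776, -1139.944], [0.0, 0.0, 0.0, 1.0]]}
top {'K': [[386.662, 0.0, 274.637], [0.0, 386.662, 207.012], [0.0, 0.0, 1.0]], 'camera_from_world': [[0.024, -1.0, 0.015, -50.323], [0.997, 0.025, 0.071, -485.701], [-0.072, 0.013, 0.997, -1011.793], [0.0, 0.0, 0.0, 1.0]]}
{'time_s': 0.1, 'joints': array([ 9.38615131e-01,  3.13390444e-01,  1.49831562e+00,  6.96044847e-06,
        1.33100633e+00, -2.23390500e-01]), 'dq': array([-6.32389667e-04, -7.96999240e-04, -1.74974755e-03, -1.59622015e-03,
        2.41124777e-03, -6.08984785e-05]), 'tau': array([ 2.46513409e-03, -4.12892175e+01, -2.60143930e+01, -2.57050051e-04,
        2.94801772e-03, -7.44061026e-06]), 'eef_pos': array([208.67849233, 481.71797401, 404.21116444]), 'ee_rot': array([-2.35340648e-04,  2.02975910e-01,  9.79183571e-01, -5.08013615e-04]), 'force': array([-0.42742591,  0.13270236,  0.124011  ]), 'wrist_torque': array([-0.00394943,  0.02748406,  0.04120708]), 'grip_force': 0.0, 'grip_width': 0.9984803752724933}
```

View pics/scene0.png

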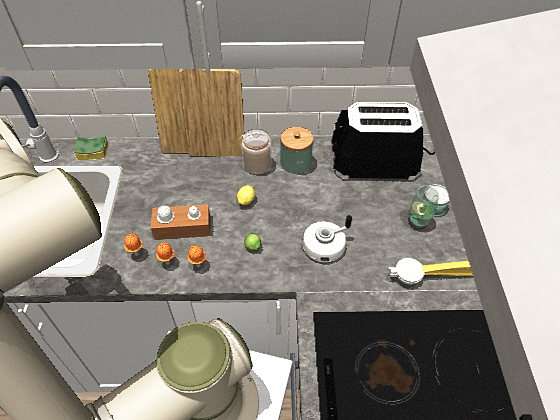

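View pics/top0.png

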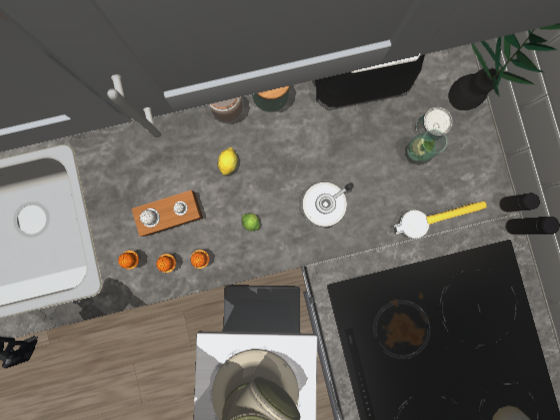

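The top view shows the wooden stand at (167,213), with two white reamers: the larger at (149,217) and the smaller at (180,208). The juicer collet is at (325,204) and its knob at (348,187).

Things that could be taken for the large reamer, in top pixels:
- White at (149,217): my choice, since it is the larger of the two.
- White at (180,208): the small one.
- Orange look-alikes at (128,260), (166,263) and (200,259).
- White brush at (415,224).

Next I'll measure and check the choice in a close crop.

```bash
cat > h.py <<'E'
import numpy as np,cv2
from rig import status,capture,camera_info
def cam(n):
    c=camera_info(n); return np.array(c["K"]),np.array(c["camera_from_world"])
def pts(n,d):
    K,M=cam(n); v,u=np.mgrid[:d.shape[0],:d.shape[1]]
    P=np.stack([(u-K[0,2])/K[0,0]*d,-(v-K[1,2])/K[1,1]*d,-d],-1)
    return (P-M[:3,3])@M[:3,:3]
def ray(n,uv,z):
    K,M=cam(n); d=np.array([(uv[0]-K[0,2])/K[0,0],-(uv[1]-K[1,2])/K[1,1],-1])@M[:3,:3]
    o=-M[:3,3]@M[:3,:3]; return o+d*(z-o[2])/d[2]
def proj(n,p):
    K,M=cam(n); q=M[:3,:3]@np.array(p)+M[:3,3]; return K[0,0]*q[0]/-q[2]+K[0,2],K[1,1]*q[1]/q[2]+K[1,2]
E
python3 - <<'E'
from h import *
out=[]
for n in("top","scene"):
    f=np.load(f"pics/{n}0.npz"); p,d=f["p"],f["d"]; W=pts(n,d)
    hsv=cv2.cvtColor(p,cv2.COLOR_RGB2HSV); ok=d>0
    def blob(m,lab):
        k,l,s,c=cv2.connectedComponentsWithStats(m.astype(np.uint8))
        for i in range(1,k):
            if s[i,4]>25:
                q=W[l==i]; print(n,lab,c[i].round(1),s[i,4],"med",np.median(q,0).round(1),"min",q.min(0).round(),"max",q.max(0).round())
    v,u=np.mgrid[:420,:560]
    roi=(lambda a,b,c,e:(u>=a)&(u<b)&(v>=c)&(v<e))
    S=roi(130,205,190,238) if n=="top" else roi(148,214,200,240)
    J=roi(298,356,178,230) if n=="top" else roi(298,356,210,265)
    wh=(hsv[...,1]<60)&(hsv[...,2]>90)
    blob(S&wh&(W[...,2]>53),"white reamer")
    br=S&(hsv[...,1]>100)&(hsv[...,2]>60)
    blob(br,"wood")
    if 1:
        q=br&(abs(W[...,2]-52)<6); r=cv2.minAreaRect(W[q][:,:2].astype(np.float32)); print("woodtop rect",r)
    blob(J&wh&(W[...,2]>20),"juicer white")
    q=J&(W[...,2]>25); 
    for a,b in((35,50),(50,60),(60,68),(68,105)):
        m=J&(W[...,2]>a)&(W[...,2]<b)
        if m.sum(): print(n,a,b,m.sum(),W[m].mean(0).round(1),W[m].min(0).round(),W[m].max(0).round())
    a=p[185:240,125:210] if n=="top" else p[195:245,140:220]
    b=p[175:235,290:360] if n=="top" else p[205:265,295:360]
    out+=[cv2.resize(x,(390,290),interpolation=cv2.INTER_CUBIC) for x in(a,b)]
im=np.vstack([np.hstack(out[:2]),np.hstack(out[2:])]); cv2.imwrite("pics/crop.png",im[:,:,::-1])
E
```

```text
top white reamer [179.9 207.9] 141 med [474.  199.   76.5] min [413. -25.  53.] max [ 493.  216. 1044.]
top white reamer [149.2 217.4] 267 med [448.9 272.8  84. ] min [428. 256.  53.] max [474. 296.  99.]
top wood [167.7 212.8] 1465 med [462.7 234.1  52.2] min [404. -25.  -4.] max [ 528.  347. 1044.]
woodtop rect ((461.97674560546875, 241.5016632080078), (74.46029663085938, 160.1517333984375), 19.135753631591797)
top juicer white [323.7 204.6] 1643 med [ 494.1 -164.3   46. ] min [ 413. -226.   20.] max [ 555.  -25. 1044.]
top 35 50 1191 [ 493.3 -164.3   44.8] [ 436. -225.   35.] [ 552. -109.   50.]
top 50 60 161 [ 502.9 -175.7   57.1] [ 462. -218.   50.] [ 540. -127.   60.]
top 60 68 205 [ 497.2 -170.    62.4] [ 471. -227.   60.] [ 534. -143.   68.]
top 68 105 54 [ 535.1 -218.3   89.6] [ 481. -231.   68.] [ 545. -153.  100.]
scene white reamer [164.4 214.1] 223 med [438.9 272.4  78. ] min [424. 256.  53.] max [469. 299.  97.]
scene white reamer [193.2 212.8] 122 med [467.4 199.   70.9] min [456. 185.  53.] max [485. 221.  87.]
scene wood [181.4 223.3] 1435 med [442.2 232.2  48.8] min [-333. -243.   -4.] max [ 564.  327. 1158.]
woodtop rect ((462.5093078613281, 241.3529510498047), (80.7750015258789, 161.1927947998047), 20.28700065612793)
scene juicer white [324. 240.] 1293 med [ 480.7 -169.5   44.8] min [-333. -243.   20.] max [ 553. -110. 1158.]
scene 35 50 876 [ 484.5 -168.1   43.8] [ 436. -230.   35.] [ 553. -110.   50.]
scene 50 60 188 [ 498.8 -177.5   56.1] [ 464. -227.   50.] [ 542. -119.   60.]
scene 60 68 125 [ 498.4 -174.3   62.6] [ 472. -231.   60.] [ 538. -145.   68.]
scene 68 105 57 [ 533.7 -221.7   86.3] [ 479. -231.   68.] [ 545. -165.  101.]
```

View pics/crop.png

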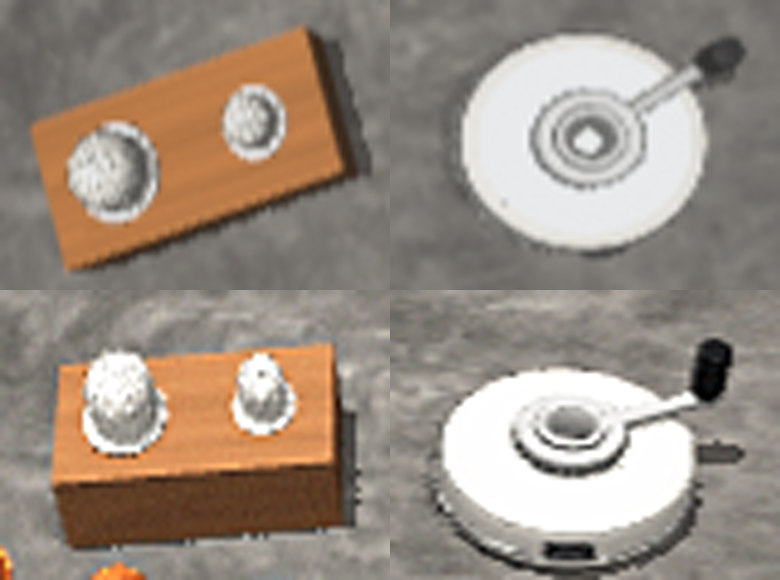

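The crop confirms it: large white reamer on the left, small one on the right. The nut's arm points toward +x/-y, at about -50°. Next I'll refine the centres.

Run:
```python
from h import *
v,u=np.mgrid[:420,:560]
for n in("top","scene"):
    f=np.load(f"pics/{n}0.npz"); p,d=f["p"],f["d"]; W=pts(n,d); hsv=cv2.cvtColor(p,cv2.COLOR_RGB2HSV)
    # juicer top outline: white, z in 40..50; enclosing circle
    near=np.hypot(W[...,0]-494,W[...,1]+168)<75
    m=near&(W[...,2]>41)&(W[...,2]<50)
    q=W[m][:,:2].astype(np.float32); print(n,"juicer fitEllipse",cv2.fitEllipse(cv2.convexHull(q)),"z",np.median(W[m][:,2]))
    r=np.hypot(W[...,0]-494,W[...,1]+168)
    m=(r<24)&(W[...,2]>61.5)&(W[...,2]<67); q=W[m][:,:2].astype(np.float32); print("rim",m.sum(),cv2.minEnclosingCircle(q),cv2.fitEllipse(cv2.convexHull(q)))
    m=near&(r>52)&(W[...,2]>70)&(W[...,2]<110)|((abs(W[...,0]-540)<20)&(abs(W[...,1]+222)<20)&(W[...,2]>70)); print("knob",W[m].mean(0), "topz", np.median(W[m&(W[...,2]>93)],0))
    for nm,x,y in(("large",449,279),("small",475,204)):
        rr=np.hypot(W[...,0]-x,W[...,1]-y)<32
        sk=rr&(W[...,2]>53.5)&(W[...,2]<110)&(hsv[...,1]<70); q=W[sk][:,:2].astype(np.float32)
        lo=rr&(W[...,2]>53.5)&(W[...,2]<57)&(hsv[...,1]<70)
        print(nm,"enc",cv2.minEnclosingCircle(q),"skirt ell",cv2.fitEllipse(cv2.convexHull(W[lo][:,:2].astype(np.float32))),"topz",np.percentile(W[sk][:,2],97))
    if n=="top":
        for nm,c in(("o1",(128,260)),("o2",(166,263)),("o3",(200,259)),("lime",(250,222)),("lemon",(228,161))): print(nm,W[c[1],c[0]].round())
```

```text
top juicer fitEllipse ((495.3677673339844, -166.87606811523438), (113.23065185546875, 114.41448974609375), 173.09622192382812) z 45.52744295654758
rim 110 ((494.4964599609375, -167.2775421142578), 23.31682014465332) ((493.6884765625, -166.8064422607422), (41.481407165527344, 46.289222717285156), 96.54085540771484)
knob [ 537.39711858 -221.56847575   91.30140522] topz [ 537.81337177 -222.76431927   96.68857993]
large enc ((450.1042175292969, 279.06201171875), 24.379047393798828) skirt ell ((449.94793701171875, 278.69097900390625), (45.50311279296875, 48.63864517211914), 74.46080017089844) topz 94.33046479071294
small enc ((475.869384765625, 204.58827209472656), 18.294113159179688) skirt ell ((475.9090270996094, 203.31517028808594), (31.94927406311035, 36.3936767578125), 96.15938568115234) topz 85.96713926798911
o1 [343. 320.  81.]
o2 [337. 227.  81.]
o3 [349. 144.  80.]
lime [444.  24.  46.]
lemon [601.  85.  52.]
scene juicer fitEllipse ((493.63287353515625, -168.2208709716797), (111.46887969970703, 113.79923248291016), 85.31665802001953) z 45.078368588676796
rim 68 ((493.2509460449219, -168.19537353515625), 23.40249252319336) ((493.5473327636719, -168.5416259765625), (41.65990447998047, 48.61764907836914), 39.063682556152344)
knob [ 535.36297218 -223.78038297   88.02999919] topz [ 537.59588267 -224.36994182   96.50673417]
large enc ((446.2295227050781, 277.67449951171875), 23.30060577392578) skirt ell ((446.3678283691406, 277.7437744140625), (41.37028884887695, 44.92466735839844), 17.096548080444336) topz 94.38096046706838
small enc ((472.5028381347656, 203.33978271484375), 17.55812644958496) skirt ell ((472.01654052734375, 204.15045166015625), (27.677345275878906, 33.88270950317383), 170.6373748779297) topz 84.93178893088586
```

```bash
python3 -m crank '[[-0.25,-0.075,0.05,0,0,0,0],[-0.5,-0.15,0.1,0,0,0,0],[-0.75,-0.225,0.15,0,0,0,0],[-1,-0.3,0.2,0,0,0,0]]' 40
python3 -m crank '[[-0.25,-0.075,0.05,0,0,0,0],[-0.5,-0.15,0.1,0,0,0,0],[-0.75,-0.225,0.15,0,0,0,0],[-1,-0.3,0.2,0,0,0,0]]'
python3 -m crank '[[-0.25,-0.075,0.05,0,0,0.17,0],[-0.5,-0.15,0.1,0,0,0.34,0],[-0.75,-0.225,0.15,0,0,0.51,0],[-1,-0.3,0.2,0,0,0.68,0],[-1,-0.3,0.2,0,0,0.85,0],[-1,-0.3,0.2,0,0,1,0],[-1,-0.3,0.2,0,0,1,0],[-1,-0.3,0.2,0,0,1,0]]'
cat >> h.py <<'E'
from scipy.spatial.transform import Rotation as Ro
def to(x,y,z):
    s=status.sense(); q=s["ee_rot"]; R=Ro.from_quat(q[[1,2,3,0]]).as_matrix()
    e=np.array([x,y,z])-s["eef_pos"]; print("t",s["time_s"],"pos",s["eef_pos"].round(1),"yaw_y",np.degrees(np.arctan2(R[1,1],R[0,1])).round(2),"zt",R[:,2].round(3),"shift tool/100",(R.T@e/100).round(3),"F",s["force"].round(2),"T",s["wrist_torque"].round(2),"w",round(s["grip_width"]*85,1),"gf",s["grip_force"].round(1) if hasattr(s["grip_force"],"round") else s["grip_force"])
E
python3 -c "
from h import *
to(449,279,228)"
```

```text
time_s: 0.5
eef_pos: [289.2, 413.7, 384.2]
ee_rot: [-0.0, 0.203, 0.979, -0.0]
force: [0.9, 0.1, -0.7]
grip_width: 0.996
grip_force: 0.0
time_s: 0.9
eef_pos: [369.1, 346.4, 364.2]
ee_rot: [-0.0, 0.203, 0.979, -0.0]
force: [0.4, -0.1, -0.6]
grip_width: 1.002
grip_force: 0.0
time_s: 1.7
eef_pos: [448.1, 279.9, 344.5]
ee_rot: [-0.0, 0.561, 0.828, -0.0]
force: [-0.5, -0.0, 1.0]
grip_width: 1.002
grip_force: 0.0
t 1.7 pos [448.1 279.9 344.5] yaw_y 21.76 zt [-0. -0. -1.] shift tool/100 [-0.012  0.005  1.165] F [-0.45 -0.02  1.03] T [ 0.01 -0.04  0.03] w 85.2 gf 0.0
```

```bash
python3 -m crank '[[-0.01,0,0.25,0,0,0.05,0],[-0.01,0,0.5,0,0,0.05,0],[-0.01,0,0.75,0,0,0.05,0],[-0.01,0,0.9,0,0,0.05,0],[-0.01,0,0.9,0,0,0.05,0]]'
python3 -m crank '[[0,0,0.1,0,0,0,0],[0,0,0.2,0,0,0,0],[0,0,0.265,0,0,0,0],[0,0,0.265,0,0,0,0.3],[0,0,0.265,0,0,0,0.4],[0,0,0.265,0,0,0,0.5],[0,0,0.265,0,0,0,0.7],[0,0,0.265,0,0,0,0.7],[0,0,0.265,0,0,0,0.7],[0,0,0.265,0,0,0,0.7]]' 40
python3 -c "
from h import *
to(449,279,228)
p,d=capture('scene');cv2.imwrite('pics/g.png',cv2.resize(p[140:260,90:250,::-1],(800,600)))"
```

```text
time_s: 2.2
eef_pos: [448.0, 278.9, 252.9]
ee_rot: [-0.001, 0.577, 0.817, -0.002]
force: [-0.7, -1.2, 0.5]
grip_width: 1.0
grip_force: 0.0
time_s: 3.2
eef_pos: [448.7, 279.1, 228.9]
ee_rot: [0.0, 0.578, 0.816, 0.001]
force: [-0.7, -0.1, 6.0]
grip_width: 0.453
grip_force: 40.6
t 3.2 pos [448.7 279.1 228.9] yaw_y 19.33 zt [ 0.001  0.    -1.   ] shift tool/100 [-0.001  0.002  0.009] F [-0.66 -0.1   5.95] T [-0.07  0.25  0.01] w 38.5 gf 40.60912234650459
```

View pics/g.png

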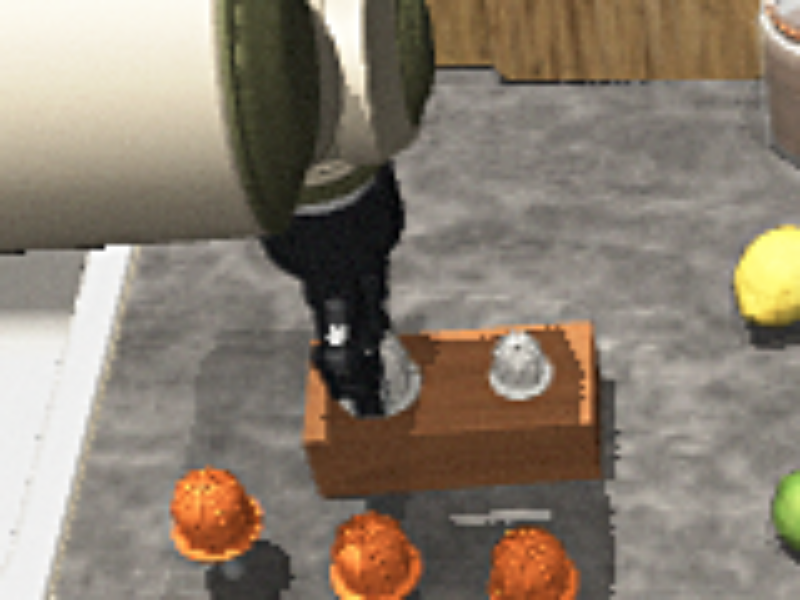

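The fingers hold the large reamer's barrel at (370,390) in the crop, and the small reamer at (520,365) is untouched. Lifting now.

```bash
python3 -m crank '[[0,0,-0.1,0,0,0,0.7],[0,0,-0.3,0,0,0,0.7],[0,0,-0.6,0,0,0,0.7],[0,0,-0.85,0,0,0,0.7],[0,0,-1,0,0,0,0.7],[0,0,-1,0,0,0,0.7]]'
python3 -c "
from h import *
to(494.3,-167.5,340)
f=[]
for n in('scene','top'):
    p,d=capture(n);np.savez('pics/%s1.npz'%n,p=p,d=d)
    u,v=map(int,proj(n,(449,279,150)));f.append(cv2.resize(p[v-45:v+45,u-30:u+30,::-1],(400,600)))
cv2.imwrite('pics/l.png',np.hstack(f))"
```

```text
time_s: 3.85
eef_pos: [448.7, 279.1, 330.5]
ee_rot: [0.001, 0.578, 0.816, 0.002]
force: [-0.2, 0.8, -2.4]
grip_width: 0.454
grip_force: 40.3
t 3.85 pos [448.7 279.1 330.5] yaw_y 19.33 zt [ 0.004  0.001 -1.   ] shift tool/100 [-4.365 -1.048 -0.099] F [-0.24  0.81 -2.37] T [ 0.02 -0.03  0.  ] w 38.6 gf 40.32337759737857
```

View pics/l.png

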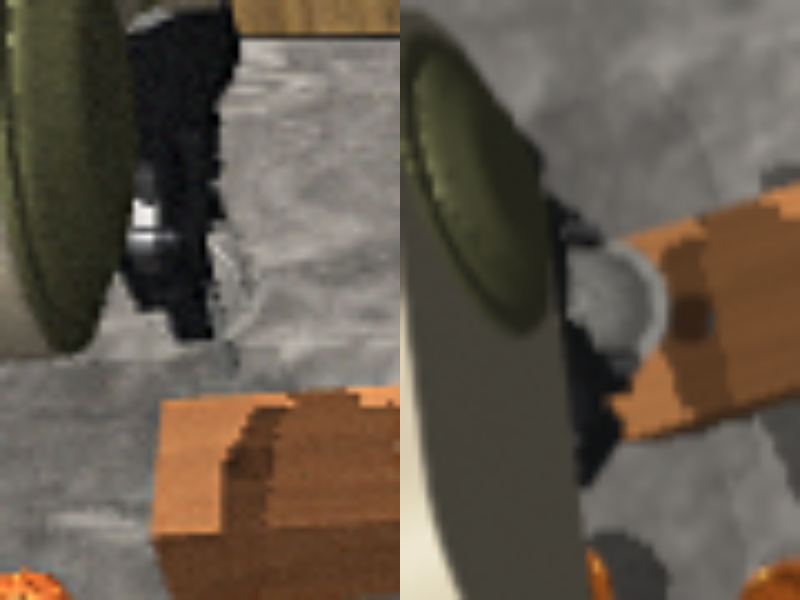

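The reamer is held upright and clear of the stand: the skirt is at about (235,290) on the left and (640,310) on the right. Carrying it to the collet.

```bash
for i in 1; do :; done
python3 -m crank '[[-0.2,-0.05,0,0,0,0,0.7],[-0.45,-0.11,0,0,0,0,0.7],[-0.72,-0.175,0,0,0,0,0.7],[-1,-0.24,0,0,0,0,0.7]]' >/dev/null
python3 -m crank '[[-0.3,-0.07,0,0,0,0,0.7],[-0.6,-0.145,0,0,0,0,0.7],[-0.9,-0.215,0,0,0,0,0.7],[-1,-0.24,0,0,0,0,0.7]]' >/dev/null
python3 -m crank '[[-0.3,-0.07,0,0,0,0,0.7],[-0.6,-0.145,0,0,0,0,0.7],[-0.9,-0.215,0,0,0,0,0.7],[-1,-0.24,0,0,0,0,0.7]]' >/dev/null
python3 -m crank '[[-0.3,-0.07,0,0,0,0,0.7],[-0.6,-0.145,0,0,0,0,0.7],[-0.9,-0.215,0,0,0,0,0.7],[-1,-0.24,0,0,0,0,0.7]]' >/dev/null
python3 -m crank '[[-0.18,-0.04,0,0,0,0,0.7],[-0.3,-0.08,0,0,0,0,0.7],[-0.365,-0.09,0,0,0,0,0.7],[-0.365,-0.09,0,0,0,0,0.7],[-0.365,-0.09,0,0,0,0,0.7],[-0.365,-0.09,0,0,0,0,0.7]]'
python3 - <<'E'
from h import *
to(494.3,-167.5,330)
f=[]
for n in('scene','top'):
    p,d=capture(n);np.savez('pics/%s2.npz'%n,p=p,d=d)
    u,v=map(int,proj(n,(494,-167,130)));print(n,u,v);f.append(cv2.resize(p[v-45:v+45,u-30:u+30,::-1],(400,600)))
    W=pts(n,d);hsv=cv2.cvtColor(p,cv2.COLOR_RGB2HSV)
    m=(np.hypot(W[...,0]-494,W[...,1]+167)<45)&(W[...,2]>100)&(W[...,2]<150)
    for z in range(100,152,6):
        k=m&(abs(W[...,2]-z)<=3)
        if k.sum():print(z,k.sum(),W[k].min(0).round(1),W[k].max(0).round(1))
cv2.imwrite('pics/m.png',np.hstack(f))
E
```

```text
time_s: 6.15
eef_pos: [494.0, -167.0, 328.2]
ee_rot: [-0.0, 0.578, 0.816, 0.0]
force: [0.4, 0.0, -1.1]
grip_width: 0.453
grip_force: 40.4
t 6.15 pos [ 494.  -167.   328.2] yaw_y 19.37 zt [-0.  0. -1.] shift tool/100 [-0.006  0.001 -0.018] F [ 0.41  0.02 -1.06] T [-0.02  0.    0.  ] w 38.5 gf 40.3506190830376
scene 325 217
106 1 [ 489.8 -166.8  107.9] [ 489.8 -166.8  107.9]
112 4 [ 488.2 -171.6  111.4] [ 491.7 -163.5  114.7]
118 4 [ 486.5 -171.5  116.4] [ 488.6 -166.4  120.6]
124 5 [ 487.  -171.1  121.7] [ 489.3 -163.1  126.2]
130 3 [ 486.3 -170.8  127.1] [ 488.9 -165.8  129.9]
148 2 [ 484.7 -185.5  149.4] [ 502.2 -145.5  149.5]
top 329 201
```

View pics/m.png

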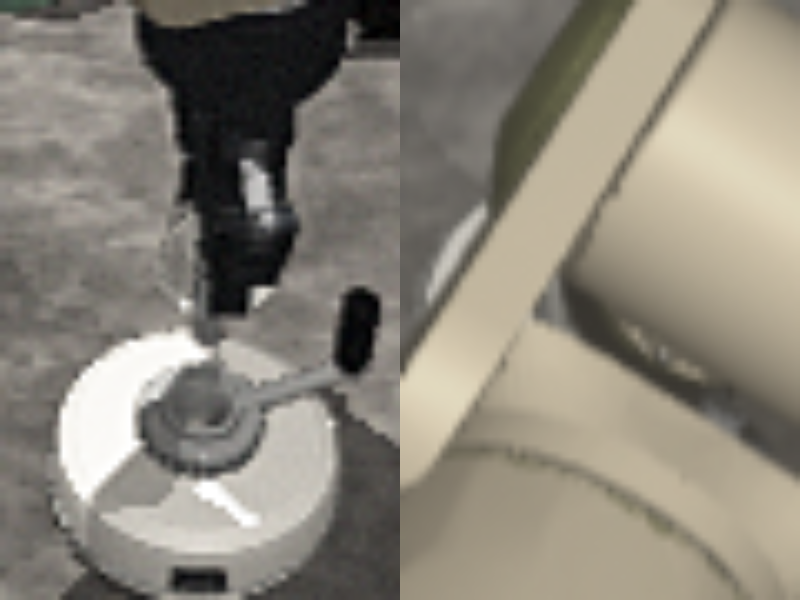

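The shank tip at (213,350) hangs right above the collet mouth at (200,405). The depth puts its axis within about 2 mm of the collet's, so I'll lower it.

```bash
python3 -m crank '[[0,0,0.15,0,0,0,0.7],[0,0,0.3,0,0,0,0.7],[0,0,0.4,0,0,0,0.7],[0,0,0.45,0,0,0,0.7],[0,0,0.5,0,0,0,0.7],[0,0,0.55,0,0,0,0.7],[0,0,0.6,0,0,0,0.7],[0,0,0.6,0,0,0,0.7]]'
python3 -m crank '[[0,0,0.05,0,0,0,0.7],[0,0,0.1,0,0,0,0.7],[0,0,0.15,0,0,0,0.7],[0,0,0.2,0,0,0,0.7],[0,0,0.23,0,0,0,0.7],[0,0,0.23,0,0,0,0.7]]'
python3 -c "
from h import *
to(494.3,-167.5,241)"
```

```text
time_s: 7.05
eef_pos: [494.2, -167.7, 267.9]
ee_rot: [0.001, 0.578, 0.816, 0.0]
force: [4.3, 0.5, -2.1]
grip_width: 0.454
grip_force: 40.4
time_s: 7.65
eef_pos: [494.3, -167.7, 244.8]
ee_rot: [0.001, 0.578, 0.816, 0.0]
force: [7.4, 0.4, -2.6]
grip_width: 0.453
grip_force: 40.5
t 7.65 pos [ 494.3 -167.7  244.8] yaw_y 19.31 zt [ 0.001 -0.    -1.   ] shift tool/100 [0.001 0.001 0.038] F [ 7.45  0.43 -2.55] T [ 0.14 -1.4  -0.02] w 38.5 gf 40.45436848711688
```

```bash
python3 -m crank '[[-0.003,0.01,0.01,0,0,0,0.7],[-0.003,0.01,0.025,0,0,0,0.7],[-0.003,0.01,0.035,0,0,0,0.7],[-0.003,0.01,0.04,0,0,0,0.7],[-0.003,0.01,0.04,0,0,0,0.7]]'
python3 -c "
from h import *
to(494.3,-167.5,241)"
```

```text
time_s: 8.15
eef_pos: [494.9, -167.6, 241.0]
ee_rot: [-0.0, 0.578, 0.816, -0.0]
force: [2.8, -0.0, -0.5]
grip_width: 0.458
grip_force: 40.8
t 8.15 pos [ 494.9 -167.6  241. ] yaw_y 19.33 zt [-0.  0. -1.] shift tool/100 [ 0.003 -0.006  0.   ] F [ 2.8  -0.04 -0.51] T [ 0.01 -0.64  0.01] w 38.9 gf 40.84026321885176
```

```bash
python3 -m crank '[[-0.001,0.004,0.005,0,0,0,0.7],[-0.001,0.004,0.01,0,0,0,0.7],[-0.001,0.004,0.015,0,0,0,0.7],[-0.001,0.004,0.015,0,0,0,0.7]]'
python3 -c "
from h import *
to(494.3,-167.5,241)"
```

```text
time_s: 8.55
eef_pos: [495.2, -167.6, 240.8]
ee_rot: [-0.0, 0.578, 0.816, -0.0]
force: [-3.8, 0.9, 14.9]
grip_width: 0.451
grip_force: 42.2
t 8.55 pos [ 495.2 -167.6  240.8] yaw_y 19.34 zt [-0.001 -0.    -1.   ] shift tool/100 [ 0.004 -0.009 -0.002] F [-3.79  0.91 14.89] T [ 0.22  0.66 -0.06] w 38.4 gf 42.24285433127079
```

It is seated, with 15 N upward. Releasing and rising.

```bash
python3 -m crank '[[0,-0.003,-0.005,0,0,0,0.5],[0,-0.003,-0.01,0,0,0,0.4],[0,-0.003,-0.01,0,0,0,0.35],[0,-0.003,-0.01,0,0,0,0.33],[0,-0.003,-0.1,0,0,0,0.33],[0,-0.003,-0.3,0,0,0,0.33],[0,-0.003,-0.5,0,0,0,0.33],[0,-0.003,-0.75,0,0,0,0.33],[0,-0.003,-0.75,0,0,0,0.33]]'
python3 - <<'E'
from h import *
to(538,-223,237)
f=[]
for n in('scene',):
    p,d=capture(n); W=pts(n,d);hsv=cv2.cvtColor(p,cv2.COLOR_RGB2HSV)
    r=np.hypot(W[...,0]-494,W[...,1]+167.5)
    for a,b in((60,64),(64,69),(69,76),(76,90),(90,110)):
        k=(r<32)&(W[...,2]>a)&(W[...,2]<b)&(hsv[...,2]>100)
        if k.sum():print(a,b,k.sum(),W[k].min(0).round(1),W[k].max(0).round(1))
    k=(abs(W[...,0]-538)<20)&(abs(W[...,1]+223)<20)&(W[...,2]>70)&(W[...,2]<110);print("knob",W[k].mean(0))
    cv2.imwrite('pics/s.png',cv2.resize(p[165:275,265:385,::-1],(600,550)))
E
```

```text
time_s: 9.45
eef_pos: [495.6, -167.9, 318.2]
ee_rot: [0.003, 0.578, 0.816, 0.0]
force: [-0.4, -0.4, 0.5]
grip_width: 0.674
grip_force: 0.0
t 9.45 pos [ 495.6 -167.9  318.2] yaw_y 19.34 zt [ 0.005 -0.003 -1.   ] shift tool/100 [-0.657  0.215  0.816] F [-0.37 -0.44  0.52] T [ 0.03 -0.06  0.  ] w 57.3 gf 0.0
60 64 20 [ 469.8 -192.1   60. ] [ 495.5 -142.7   63.9]
64 69 44 [ 471.2 -191.1   64.2] [ 503.9 -144.5   68.9]
69 76 30 [ 470.1 -190.7   69.2] [ 497.9 -144.2   75.7]
76 90 53 [ 474.8 -187.    76. ] [ 503.6 -147.4   89.9]
90 110 104 [ 476.4 -186.2   90. ] [ 505.3 -149.9  107.3]
knob [ 535.07510816 -223.74452163   88.18943591]
```

View pics/s.png

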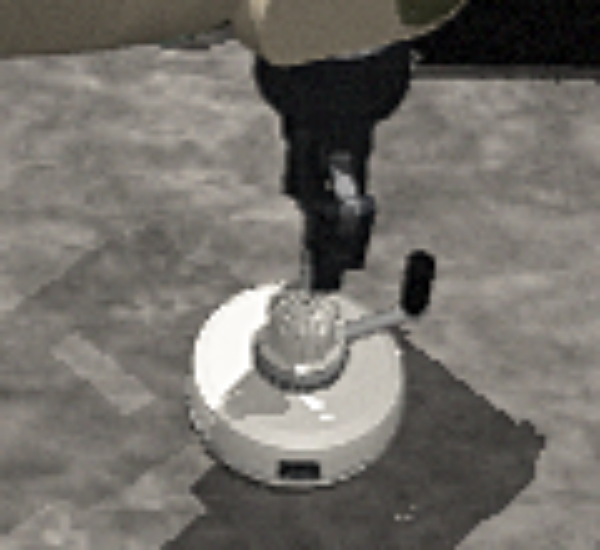

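The reamer is seated, with its top at about 106 mm and centred in y at -167.5. The knob at (417,283) in the crop is where it was. Next I go over the knob with the yaw at 0, so that tool x is world +y and tool y is world +x.

```bash
python3 -m crank '[[-0.2,0.06,0,0,0,0.1,0.33],[-0.4,0.13,0,0,0,0.25,0.33],[-0.657,0.215,0,0,0,0.43,0.33],[-0.657,0.215,0,0,0,0.43,0.33],[-0.657,0.215,0,0,0,0.43,0.33]]'
python3 -c "
from h import *
to(538,-223,239)"
```

```text
time_s: 10.0
eef_pos: [536.9, -222.5, 313.6]
ee_rot: [-0.001, 0.707, 0.707, -0.0]
force: [-0.7, 0.3, -0.0]
grip_width: 0.671
grip_force: 0.0
t 10.0 pos [ 536.9 -222.5  313.6] yaw_y 0.06 zt [-0.002  0.001 -1.   ] shift tool/100 [-0.006  0.012  0.746] F [-0.73  0.27 -0.04] T [-0.02 -0.    0.01] w 57.0 gf 0.0
```

```bash
python3 -m crank '[[-0.005,0.01,0.2,0,0,0,0.33],[-0.005,0.01,0.4,0,0,0,0.33],[-0.005,0.01,0.6,0,0,0,0.33],[-0.005,0.01,0.74,0,0,0,0.33],[-0.005,0.01,0.74,0,0,0,0.33],[-0.005,0.01,0.74,0,0,0,0.6],[-0.005,0.01,0.74,0,0,0,0.8],[-0.005,0.01,0.74,0,0,0,0.95],[-0.005,0.01,0.74,0,0,0,0.95],[-0.005,0.01,0.74,0,0,0,0.95],[-0.005,0.01,0.74,0,0,0,0.95]]' 40
python3 -c "
from h import *
to(538,-223,239)"
```

```text
time_s: 11.1
eef_pos: [538.5, -223.3, 241.7]
ee_rot: [0.001, 0.707, 0.707, 0.0]
force: [1.4, -1.0, 5.5]
grip_width: 0.177
grip_force: 39.4
t 11.1 pos [ 538.5 -223.3  241.7] yaw_y -0.02 zt [ 0.002 -0.001 -1.   ] shift tool/100 [ 0.003 -0.005  0.027] F [ 1.37 -0.97  5.54] T [-0.17 -0.29 -0.02] w 15.0 gf 39.43207561969757
```

```bash
cat >> h.py <<'E'
C=np.array([494.8,-167.6]); A0=np.arctan2(-55.7,43.7)
def knob(lab=""):
    s=status.sense(); d=s["eef_pos"][:2]-C; a=np.arctan2(d[1],d[0]); t=np.array([np.sin(a),-np.cos(a)])
    f=s["force"][:2]; print(lab,"t%.2f turned %.3f r %.1f  Ftan %.2f Frad %.2f Fz %.1f w %.1f"%(s["time_s"],(A0-a)%(2*np.pi) if A0-a>-.1 else A0-a,np.hypot(*d),-f@t,f@d/np.hypot(*d),s["force"][2],s["grip_width"]*85))
E
python3 -c "
from h import *
knob()
P=lambda k:70.4*np.array([np.sin(A0-k),np.cos(A0-k)])
for i in range(0,24): print(round(i*.1,1),((P(i*.1+.05)-P(i*.1))/100).round(4),((P(i*.1+.1)-P(i*.1))/100).round(4))"
```

```text
t11.10 turned 6.283 r 70.8  Ftan 0.48 Frad 1.61 Fz 5.5 w 15.0
0.0 [-0.021  -0.0282] [-0.0406 -0.0575]
0.1 [-0.0181 -0.0302] [-0.0347 -0.0612]
0.2 [-0.015  -0.0318] [-0.0284 -0.0644]
0.3 [-0.0117 -0.0332] [-0.0218 -0.0669]
0.4 [-0.0084 -0.0342] [-0.015  -0.0687]
0.5 [-0.0049 -0.0349] [-0.0081 -0.0699]
0.6 [-0.0014 -0.0352] [-0.0011 -0.0704]
0.7 [ 0.0021 -0.0351] [ 0.006  -0.0701]
0.8 [ 0.0056 -0.0347] [ 0.0129 -0.0692]
0.9 [ 0.009 -0.034] [ 0.0198 -0.0675]
1.0 [ 0.0124 -0.0329] [ 0.0264 -0.0652]
1.1 [ 0.0156 -0.0315] [ 0.0328 -0.0623]
1.2 [ 0.0187 -0.0298] [ 0.0388 -0.0587]
1.3 [ 0.0216 -0.0278] [ 0.0445 -0.0545]
1.4 [ 0.0242 -0.0255] [ 0.0497 -0.0498]
1.5 [ 0.0267 -0.023 ] [ 0.0544 -0.0446]
1.6 [ 0.0288 -0.0202] [ 0.0586 -0.0389]
1.7 [ 0.0307 -0.0172] [ 0.0622 -0.0329]
1.8 [ 0.0323 -0.0141] [ 0.0652 -0.0265]
1.9 [ 0.0335 -0.0108] [ 0.0675 -0.0199]
2.0 [ 0.0344 -0.0074] [ 0.0692 -0.013 ]
2.1 [ 0.035  -0.0039] [ 0.0701 -0.006 ]
2.2 [ 0.0352 -0.0004] [0.0704 0.001 ]
2.3 [0.0351 0.0031] [0.0699 0.008 ]
```

```bash
K='python3 -c "from h import *;knob()"'
python3 -m crank '[[-0.021,-0.028,0,0,0,0,0.95],[-0.041,-0.058,0,0,0,0,0.95],[-0.041,-0.058,0,0,0,0,0.95]]'>/dev/null; eval $K
python3 -m crank '[[-0.018,-0.03,0,0,0,0,0.95],[-0.035,-0.061,0,0,0,0,0.95],[-0.035,-0.061,0,0,0,0,0.95]]'>/dev/null; eval $K
python3 -m crank '[[-0.015,-0.032,0,0,0,0,0.95],[-0.028,-0.064,0,0,0,0,0.95],[-0.028,-0.064,0,0,0,0,0.95]]'>/dev/null; eval $K
python3 -m crank '[[-0.012,-0.033,0,0,0,0,0.95],[-0.022,-0.067,0,0,0,0,0.95],[-0.022,-0.067,0,0,0,0,0.95]]'>/dev/null; eval $K
```

```text
t11.40 turned 0.100 r 70.7  Ftan 2.34 Frad 0.89 Fz 6.3 w 14.6
 t11.70 turned 0.199 r 70.6  Ftan 2.75 Frad 0.58 Fz 6.5 w 14.8
 t12.00 turned 0.298 r 70.5  Ftan 3.72 Frad 0.14 Fz 6.0 w 14.7
 t12.30 turned 0.398 r 70.4  Ftan 2.87 Frad -1.93 Fz 7.8 w 14.7
```

```bash
K='python3 -c "from h import *;knob()"'
python3 -m crank '[[-0.008,-0.034,0,0,0,0,0.95],[-0.015,-0.069,0,0,0,0,0.95],[-0.015,-0.069,0,0,0,0,0.95]]'>/dev/null; eval $K
python3 -m crank '[[-0.005,-0.035,0,0,0,0,0.95],[-0.008,-0.07,0,0,0,0,0.95],[-0.008,-0.07,0,0,0,0,0.95]]'>/dev/null; eval $K
python3 -m crank '[[-0.001,-0.035,0,0,0,0,0.95],[-0.001,-0.07,0,0,0,0,0.95],[-0.001,-0.07,0,0,0,0,0.95]]'>/dev/null; eval $K
```

```text
t12.60 turned 0.498 r 70.3  Ftan 1.79 Frad -2.53 Fz 7.8 w 14.6
 t12.90 turned 0.598 r 70.2  Ftan 2.35 Frad -3.05 Fz 8.0 w 14.9
 t13.20 turned 0.697 r 70.1  Ftan 2.82 Frad -4.04 Fz 7.8 w 14.7
```

```bash
K='python3 -c "from h import *;knob()"'
python3 -m crank '[[0.002,-0.035,0,0,0,0,0.95],[0.006,-0.07,0,0,0,0,0.95],[0.006,-0.07,0,0,0,0,0.95]]'>/dev/null; eval $K
python3 -m crank '[[0.006,-0.035,0,0,0,0,0.95],[0.013,-0.069,0,0,0,0,0.95],[0.013,-0.069,0,0,0,0,0.95]]'>/dev/null; eval $K
python3 -m crank '[[0.009,-0.034,0,0,0,0,0.95],[0.02,-0.068,0,0,0,0,0.95],[0.02,-0.068,0,0,0,0,0.95]]'>/dev/null; eval $K
```

```text
t13.50 turned 0.797 r 70.0  Ftan 2.97 Frad -4.44 Fz 7.8 w 14.8
 t13.80 turned 0.897 r 69.8  Ftan 2.33 Frad -5.44 Fz 8.3 w 14.5
 t14.10 turned 0.998 r 69.7  Ftan 1.92 Frad -7.63 Fz 7.8 w 14.6
```

```bash
K='python3 -c "from h import *;knob()"'
python3 -m crank '[[0.016,-0.032,0,0,0,0,0.95],[0.032,-0.063,0,0,0,0,0.95],[0.032,-0.063,0,0,0,0,0.95]]'>/dev/null; eval $K
python3 -m crank '[[0.018,-0.031,0,0,0,0,0.95],[0.036,-0.061,0,0,0,0,0.95],[0.036,-0.061,0,0,0,0,0.95]]'>/dev/null; eval $K
python3 -m crank '[[0.02,-0.029,0,0,0,0,0.95],[0.041,-0.058,0,0,0,0,0.95],[0.041,-0.058,0,0,0,0,0.95]]'>/dev/null; eval $K
```

```text
t14.40 turned 1.098 r 69.4  Ftan 1.60 Frad -5.05 Fz 6.1 w 14.7
 t14.70 turned 1.199 r 69.2  Ftan 2.65 Frad -5.30 Fz 6.6 w 14.6
 t15.00 turned 1.301 r 69.0  Ftan 1.67 Frad -3.84 Fz 7.1 w 14.5
```

```bash
K='python3 -c "from h import *;knob()"'
python3 -m crank '[[0.023,-0.027,0,0,0,0,0.95],[0.046,-0.054,0,0,0,0,0.95],[0.046,-0.054,0,0,0,0,0.95]]'>/dev/null; eval $K
python3 -m crank '[[0.025,-0.025,0,0,0,0,0.95],[0.051,-0.049,0,0,0,0,0.95],[0.051,-0.049,0,0,0,0,0.95]]'>/dev/null; eval $K
```

```text
t15.30 turned 1.403 r 68.9  Ftan 3.22 Frad -4.24 Fz 6.0 w 14.8
 t15.60 turned 1.503 r 68.8  Ftan 3.78 Frad -4.50 Fz 5.2 w 14.6
```

```bash
K='python3 -c "from h import *;knob()"'
python3 -m crank '[[0.028,-0.023,0,0,0,0,0.95],[0.055,-0.044,0,0,0,0,0.95],[0.055,-0.044,0,0,0,0,0.95]]'>/dev/null; eval $K
python3 -m crank '[[0,0,0,0,0,0,0.95]]'>/dev/null; eval $K
```

```text
t15.90 turned 1.604 r 68.7  Ftan 4.28 Frad -4.17 Fz 4.8 w 14.7
 t16.00 turned 1.603 r 68.8  Ftan 3.08 Frad -3.97 Fz 4.9 w 14.7
```

```bash
K='python3 -c "from h import *;knob()"'
python3 -m crank '[[0.03,-0.02,0,0,0,0,0.95],[0.059,-0.039,0,0,0,0,0.95],[0.059,-0.039,0,0,0,0,0.95]]'>/dev/null; eval $K
python3 -m crank '[[0,0,0,0,0,0,0.95],[0,0,0,0,0,0,0.95]]'>/dev/null; eval $K
```

```text
t16.30 turned 1.704 r 68.8  Ftan 5.01 Frad -5.56 Fz 3.0 w 14.6
 t16.50 turned 1.703 r 68.7  Ftan 4.37 Frad -5.19 Fz 3.8 w 14.3
```

```bash
K='python3 -c "from h import *;knob()"'
python3 -m crank '[[0.032,-0.016,0,0,0,0,0.95],[0.064,-0.031,0,0,0,0,0.95],[0.064,-0.031,0,0,0,0,0.95]]'>/dev/null; eval $K
python3 -m crank '[[0,0,0,0,0,0,0.95],[0,0,0,0,0,0,0.95]]'>/dev/null; eval $K
```

```text
t16.80 turned 1.806 r 68.7  Ftan 5.90 Frad -4.46 Fz 2.6 w 14.5
 t17.00 turned 1.804 r 68.7  Ftan 5.74 Frad -4.71 Fz 3.3 w 14.8
```

The knob now takes about 3.7 N more than loose, roughly 0.47 rad past the bite. Releasing and rising.

```bash
python3 -m crank '[[0,0,0,0,0,0,0.75],[0,0,0,0,0,0,0.65],[0,0,0,0,0,0,0.65],[0,0,0,0,0,0,0.65],[0,0,-0.1,0,0,0,0.65],[0,0,-0.3,0,0,0,0.65],[0,0,-0.6,0,0,0,0.65],[0,0,-0.9,0,0,0,0.65],[0,0,-0.9,0,0,0,0.65],[0,0,-0.9,0,0,0,0.65]]'
python3 - <<'E'
from h import *
to(0,0,0)
p,d=capture('scene'); W=pts('scene',d)
r=np.hypot(W[...,0]-494,W[...,1]+167.5)
k=(r<30)&(W[...,2]>76)&(W[...,2]<120);print(W[k].min(0).round(1),W[k].max(0).round(1))
cv2.imwrite('pics/e.png',cv2.resize(p[150:280,120:390,::-1],(800,385)))
E
```

```text
time_s: 18.0
eef_pos: [431.5, -195.6, 331.2]
ee_rot: [0.001, 0.707, 0.707, 0.0]
force: [-0.3, 0.8, -0.4]
grip_width: 0.348
grip_force: 0.0
t 18.0 pos [ 431.5 -195.6  331.2] yaw_y -0.02 zt [ 0.001 -0.001 -1.   ] shift tool/100 [ 1.957 -4.319  3.308] F [-0.3   0.83 -0.44] T [-0.03  0.04  0.04] w 29.6 gf 0.0
[ 473.  -176.7   76.2] [ 506.1 -147.9  108.3]
```

View pics/e.png

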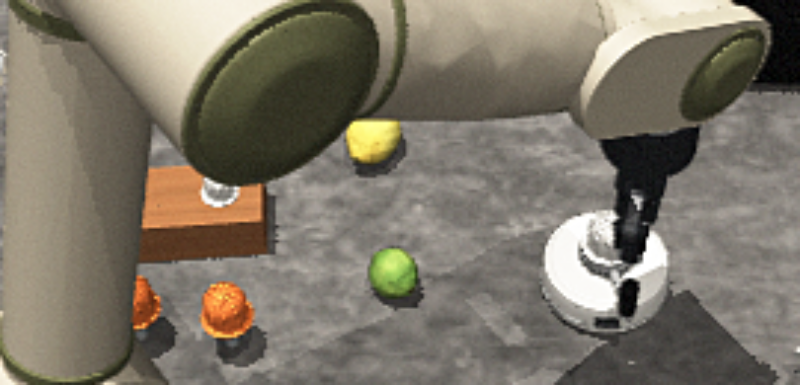

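The picture shows the reamer at (603,235) still home on the collet and the knob at (628,297) where I left it. The gripper is clear, and the lemon, lime and small reamer are in place.

```bash
python3 -c "
from rig import ticket
print(ticket.finish_job())"
```

```text
the job is handed in; nothing more can be done
None
```

The large reamer is seated in the collet and clamped with about 3.7 N extra at the knob (my estimate from noisy wrist-force readings), the arm is clear, and the job is handed in at about 18 s; no verdict came back.

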